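# Charge the ice bath and set culture dishes on its cold block

## Task

With the scoop, move every piece of ice from the blue tub into the open part of the steel ice bath; keep your fingers off the ice. Only once all the ice is in the bath, lay the gridded culture dishes (two or three of them) flat on the bath's raised cold block, each one centred on a ring mark of its own. Finish with the scoop lying flat, blade down, wholly on its green mat, and leave the red dishes, the bottle and the tube rack as they are.

Things in the scene. Friction and masses are not known exactly. Their poses are not given: they have to be found in the camera images.
- tub: Fixed blue open tub with the ice, left or right of the robot. Inside 230 mm along its x, 150 mm along its y, 50 mm deep; flat floor 6 mm and rim 56 mm above its origin (centre of its underside, on the bench); walls 6 mm, upright. Its x points roughly away from the robot. At first the ice lies in one layer, piece centres from x = 4 mm to the far (+x) wall; the near part is empty.
- bath: Fixed open steel bath, on the other side from the tub; outside 222 mm along its x, 200 mm along its y, 60 mm high, walls and floor 4 mm. Origin: centre of its underside, z up; x roughly away from the robot. A solid pale cold block fills its +y side (y 24 to 96 mm, over the full length, top at 66 mm, 6 mm above the rim); the open part for the ice is x -107 to 107 mm, y -96 to 24 mm.
- mat: Fixed dark green mat, 240 mm (its x) by 180 mm (its y), 3 mm thick; origin: centre of its underside; x roughly away from the robot.
- scoop: Loose flat-bottomed aluminium scoop, 160 g, on the mat, blade pointing away from the robot. Origin: centre of the blade's underside; x to the open lip, z up. Blade x -45 to 45 mm, 88 mm wide, 2.5 mm thick; side walls 36 mm high from the back to x = 0, raked down to x = 33; back wall at x = -45, 36 mm high; front and top open. Rests stably on its blade (centre of mass near x = -30 mm).
- scoop_grip (a point): Point on the axis of the scoop's handle (scoop x = -115 mm, z = 72 mm). The handle is a straight level black bar along scoop x, 22 mm wide and 22 mm high, from x = -168 to -72 mm, its axis 72 mm above the blade's underside, joined to the blade's back wall by a thin slanting neck.
- stack: Bystander: three red culture dishes in a stack, joined, 60 mm across, 61 mm high. It may stand in any of the four places of the row of dishes. Origin: centre of its underside.
- bottle: Bystander: amber bottle with a blue cap, 70 mm across, 130 mm high; origin: centre of its underside.
- tube_rack: Bystander: orange rack of tubes, 70 by 140 mm, 110 mm high; origin: centre of its underside.
- spot_near (a point): Centre of the near one of three dark ring marks, 66 mm across and 70 mm apart in a row, on the top face of the bath's cold block (bath x = -70 mm, y = 60 mm, z = 66 mm; the block is 72 mm wide there along y); same axes as the bath.
- spot_mid (a point): Centre of the mid one of three dark ring marks, 66 mm across and 70 mm apart in a row, on the top face of the bath's cold block (bath x = 0 mm, y = 60 mm, z = 66 mm; the block is 72 mm wide there along y); same axes as the bath.
- spot_far (a point): Centre of the far one of three dark ring marks, 66 mm across and 70 mm apart in a row, on the top face of the bath's cold block (bath x = 70 mm, y = 60 mm, z = 66 mm; the block is 72 mm wide there along y); same axes as the bath.
- dish0: Loose closed culture dish, 60 mm across, 20 mm high, 35 g, with a pale gridded filter seen through its lid. Origin: centre of its underside; z up. May be absent.
- dish1: Loose closed culture dish, 60 mm across, 20 mm high, 35 g, with a pale gridded filter seen through its lid. Origin: centre of its underside; z up. May be absent.
- dish2: Loose closed culture dish, 60 mm across, 20 mm high, 35 g, with a pale gridded filter seen through its lid. Origin: centre of its underside; z up. May be absent.
- ice0: Piece of bullet ice: pale round-ended cylinder 26 mm thick, 36 mm long, 14 g, wet and slippery (friction about 0.15 on everything), lies on its side and can roll. Origin: its centre; y is its length. May be absent.
- ice1: Piece of bullet ice: pale round-ended cylinder 26 mm thick, 36 mm long, 14 g, wet and slippery (friction about 0.15 on everything), lies on its side and can roll. Origin: its centre; y is its length. May be absent.
- ice2: Piece of bullet ice: pale round-ended cylinder 26 mm thick, 36 mm long, 14 g, wet and slippery (friction about 0.15 on everything), lies on its side and can roll. Origin: its centre; y is its length. May be absent.
- ice3: Piece of bullet ice: pale round-ended cylinder 26 mm thick, 36 mm long, 14 g, wet and slippery (friction about 0.15 on everything), lies on its side and can roll. Origin: its centre; y is its length. May be absent.
- ice4: Piece of bullet ice: pale round-ended cylinder 26 mm thick, 36 mm long, 14 g, wet and slippery (friction about 0.15 on everything), lies on its side and can roll. Origin: its centre; y is its length. May be absent.
- ice5: Piece of bullet ice: pale round-ended cylinder 26 mm thick, 36 mm long, 14 g, wet and slippery (friction about 0.15 on everything), lies on its side and can roll. Origin: its centre; y is its length. May be absent.
- ice6: Piece of bullet ice: pale round-ended cylinder 26 mm thick, 36 mm long, 14 g, wet and slippery (friction about 0.15 on everything), lies on its side and can roll. Origin: its centre; y is its length. May be absent.
- ice7: Piece of bullet ice: pale round-ended cylinder 26 mm thick, 36 mm long, 14 g, wet and slippery (friction about 0.15 on everything), lies on its side and can roll. Origin: its centre; y is its length. May be absent.
- ice8: Piece of bullet ice: pale round-ended cylinder 26 mm thick, 36 mm long, 14 g, wet and slippery (friction about 0.15 on everything), lies on its side and can roll. Origin: its centre; y is its length. May be absent.
- ice9: Piece of bullet ice: pale round-ended cylinder 26 mm thick, 36 mm long, 14 g, wet and slippery (friction about 0.15 on everything), lies on its side and can roll. Origin: its centre; y is its length. May be absent.

How it is judged:
On the way, in this order (a step that is already met when the one before it is completed fails the run):
1. every piece of ice lies in the bath (x of ice0 in the frame of bath between -0.107 and 0.107 m and y of ice0 in the frame of bath between -0.096 and 0.096 m and z of ice0 in the frame of bath between 0 and 0.058 m and x of ice1 in the frame of bath between -0.107 and 0.107 m and y of ice1 in the frame of bath between -0.096 and 0.096 m and z of ice1 in the frame of bath between 0 and 0.058 m and x of ice2 in the frame of bath between -0.107 and 0.107 m and y of ice2 in the frame of bath between -0.096 and 0.096 m and z of ice2 in the frame of bath between 0 and 0.058 m and x of ice3 in the frame of bath between -0.107 and 0.107 m and y of ice3 in the frame of bath between -0.096 and 0.096 m and z of ice3 in the frame of bath between 0 and 0.058 m and x of ice4 in the frame of bath between -0.107 and 0.107 m and y of ice4 in the frame of bath between -0.096 and 0.096 m and z of ice4 in the frame of bath between 0 and 0.058 m and x of ice5 in the frame of bath between -0.107 and 0.107 m and y of ice5 in the frame of bath between -0.096 and 0.096 m and z of ice5 in the frame of bath between 0 and 0.058 m and x of ice6 in the frame of bath between -0.107 and 0.107 m and y of ice6 in the frame of bath between -0.096 and 0.096 m and z of ice6 in the frame of bath between 0 and 0.058 m and x of ice7 in the frame of bath between -0.107 and 0.107 m and y of ice7 in the frame of bath between -0.096 and 0.096 m and z of ice7 in the frame of bath between 0 and 0.058 m and x of ice8 in the frame of bath between -0.107 and 0.107 m and y of ice8 in the frame of bath between -0.096 and 0.096 m and z of ice8 in the frame of bath between 0 and 0.058 m and x of ice9 in the frame of bath between -0.107 and 0.107 m and y of ice9 in the frame of bath between -0.096 and 0.096 m and z of ice9 in the frame of bath between 0 and 0.058 m), for 0.3 s.
2. every gridded dish lies flat on a ring mark of the cold block (((horizontal distance between dish0 and spot_near below 0.015 m and z of dish0 in the frame of spot_near between -0.004 and 0.004 m and angle between dish0's own z axis and vertical below 0.1 rad) or (horizontal distance between dish0 and spot_mid below 0.015 m and z of dish0 in the frame of spot_mid between -0.004 and 0.004 m and angle between dish0's own z axis and vertical below 0.1 rad) or (horizontal distance between dish0 and spot_far below 0.015 m and z of dish0 in the frame of spot_far between -0.004 and 0.004 m and angle between dish0's own z axis and vertical below 0.1 rad)) and ((horizontal distance between dish1 and spot_near below 0.015 m and z of dish1 in the frame of spot_near between -0.004 and 0.004 m and angle between dish1's own z axis and vertical below 0.1 rad) or (horizontal distance between dish1 and spot_mid below 0.015 m and z of dish1 in the frame of spot_mid between -0.004 and 0.004 m and angle between dish1's own z axis and vertical below 0.1 rad) or (horizontal distance between dish1 and spot_far below 0.015 m and z of dish1 in the frame of spot_far between -0.004 and 0.004 m and angle between dish1's own z axis and vertical below 0.1 rad)) and ((horizontal distance between dish2 and spot_near below 0.015 m and z of dish2 in the frame of spot_near between -0.004 and 0.004 m and angle between dish2's own z axis and vertical below 0.1 rad) or (horizontal distance between dish2 and spot_mid below 0.015 m and z of dish2 in the frame of spot_mid between -0.004 and 0.004 m and angle between dish2's own z axis and vertical below 0.1 rad) or (horizontal distance between dish2 and spot_far below 0.015 m and z of dish2 in the frame of spot_far between -0.004 and 0.004 m and angle between dish2's own z axis and vertical below 0.1 rad))), for 0.3 s.
At the end, for the whole second after the job is handed in: Every piece of ice is inside the bath, its centre below the rim; every gridded dish lies flat (0.1 rad) on the cold block within 15 mm of a ring's centre; the scoop lies flat on its blade, its origin within 85 mm along and 55 mm across of the mat's centre; all at rest (all of step 1 and all of step 2 and x of scoop in the frame of mat between -0.085 and 0.085 m and y of scoop in the frame of mat between -0.055 and 0.055 m and z of scoop in the frame of mat between -0.002 and 0.009 m and angle between scoop's own z axis and vertical below 0.1 rad and linear speed of each of scoop, dish0, dish1, dish2, ice0, ice1, ice2, ice3, ice4, ice5, ice6, ice7, ice8, ice9 below 0.03 m/s); the robot touches nothing.
It fails at once if a gridded dish is set on a ring mark while ice is still in the tub (((horizontal distance between dish0 and spot_near below 0.03 m and z of dish0 in the frame of spot_near between -0.004 and 0.003 m) or (horizontal distance between dish0 and spot_mid below 0.03 m and z of dish0 in the frame of spot_mid between -0.004 and 0.003 m) or (horizontal distance between dish0 and spot_far below 0.03 m and z of dish0 in the frame of spot_far between -0.004 and 0.003 m) or (horizontal distance between dish1 and spot_near below 0.03 m and z of dish1 in the frame of spot_near between -0.004 and 0.003 m) or (horizontal distance between dish1 and spot_mid below 0.03 m and z of dish1 in the frame of spot_mid between -0.004 and 0.003 m) or (horizontal distance between dish1 and spot_far below 0.03 m and z of dish1 in the frame of spot_far between -0.004 and 0.003 m) or (horizontal distance between dish2 and spot_near below 0.03 m and z of dish2 in the frame of spot_near between -0.004 and 0.003 m) or (horizontal distance between dish2 and spot_mid below 0.03 m and z of dish2 in the frame of spot_mid between -0.004 and 0.003 m) or (horizontal distance between dish2 and spot_far below 0.03 m and z of dish2 in the frame of spot_far between -0.004 and 0.003 m)) and ((x of ice0 in the frame of tub between -0.115 and 0.115 m and y of ice0 in the frame of tub between -0.075 and 0.075 m and z of ice0 in the frame of tub between 0 and 0.05 m) or (x of ice1 in the frame of tub between -0.115 and 0.115 m and y of ice1 in the frame of tub between -0.075 and 0.075 m and z of ice1 in the frame of tub between 0 and 0.05 m) or (x of ice2 in the frame of tub between -0.115 and 0.115 m and y of ice2 in the frame of tub between -0.075 and 0.075 m and z of ice2 in the frame of tub between 0 and 0.05 m) or (x of ice3 in the frame of tub between -0.115 and 0.115 m and y of ice3 in the frame of tub between -0.075 and 0.075 m and z of ice3 in the frame of tub between 0 and 0.05 m) or (x of ice4 in the frame of tub between -0.115 and 0.115 m and y of ice4 in the frame of tub between -0.075 and 0.075 m and z of ice4 in the frame of tub between 0 and 0.05 m) or (x of ice5 in the frame of tub between -0.115 and 0.115 m and y of ice5 in the frame of tub between -0.075 and 0.075 m and z of ice5 in the frame of tub between 0 and 0.05 m) or (x of ice6 in the frame of tub between -0.115 and 0.115 m and y of ice6 in the frame of tub between -0.075 and 0.075 m and z of ice6 in the frame of tub between 0 and 0.05 m) or (x of ice7 in the frame of tub between -0.115 and 0.115 m and y of ice7 in the frame of tub between -0.075 and 0.075 m and z of ice7 in the frame of tub between 0 and 0.05 m) or (x of ice8 in the frame of tub between -0.115 and 0.115 m and y of ice8 in the frame of tub between -0.075 and 0.075 m and z of ice8 in the frame of tub between 0 and 0.05 m) or (x of ice9 in the frame of tub between -0.115 and 0.115 m and y of ice9 in the frame of tub between -0.075 and 0.075 m and z of ice9 in the frame of tub between 0 and 0.05 m))).
It fails at once if the fingers touch the ice (over 0.5 N) (contact force between the fingers and ice0 above 0.5 N or contact force between the fingers and ice1 above 0.5 N or contact force between the fingers and ice2 above 0.5 N or contact force between the fingers and ice3 above 0.5 N or contact force between the fingers and ice4 above 0.5 N or contact force between the fingers and ice5 above 0.5 N or contact force between the fingers and ice6 above 0.5 N or contact force between the fingers and ice7 above 0.5 N or contact force between the fingers and ice8 above 0.5 N or contact force between the fingers and ice9 above 0.5 N).
It fails at once if a bystander (red dishes, bottle, tube rack) is moved over 30 mm (distance of any of stack, bottle, tube_rack from where it was at the start of the episode above 0.03 m).
Of ice0, ice1, ice2, ice3, ice4, ice5, ice6, ice7, ice8, ice9 only 6 to 10 are there at a start; the rules pass over those that are not, and their reading is None.
Of dish0, dish1, dish2 only 2 to 3 are there at a start; the rules pass over those that are not, and their reading is None.
At some moment in a run one of scoop, ice0, ice1, ice2, ice3 may be knocked a few centimetres aside while the robot is not near it.
It also fails if it takes over 210 s, if anything falls off the work surface, if the arm or the gripper's body presses on something with over 40 N, if the wrist force passes 120 N, or if a joint passes its speed limit or range.

## Robot

A 6-joint arm with a two-finger parallel gripper is mounted at the origin on the work surface. World frame = base frame: x ahead of the robot, y to its left, z up, the work surface at z = 0. Lengths are in m, angles in rad, forces in N, time in s.
With the tool pointing down it reaches from about 0.35 to 0.85 m from the base axis. Payload 8.1 kg.
Tool frame: the origin (TCP) lies between the finger pads; the fingertips stand 25 mm ahead of it and the grasp point (between the pads) lies 6 mm ahead of it; z points along the fingers, y is the line along which they close (so a half turn about z gives the same grasp; the last joint's range is limited). The gripper opens to 85 mm and grips with 20 to 120 N. Pads are 22 mm wide; open, the fingers measure 114 mm over their backs; the gripper's body (76 mm by 85 mm) begins 54 mm behind the grasp point. The pads swing forward as they close: fully open they stand 13 mm farther back than shut.
Start: joints at [1.024, 0.13, 1.488, -0, 1.523, -0.085], TCP at [0.267, 0.537, 0.256] pointing down, gripper open.
Joint ranges: [-2.96, 2.96], [-0.89, 2.26], [0.02, 2.5], [-1.34, 4.48], [0, 2.73], [-2.66, 2.66]. Speed limits (rad/s): [2.39, 2.39, 2.79, 3.14, 3.14, 3.14].

## Interface

Orientations are given as a unit quaternion [x, y, z, w].
In Python, from plant import arm, fingers, observe, get_image, camera_params, job gives the robot as it stands. Calls block until the motion is done:
- arm.move_to(position, orientation): joint-space move of the TCP to a pose.
- arm.movel(position, ori=None, vel=0.15, contact_N=None): straight line of the TCP; ori=None keeps the orientation; vel is the mean speed in m/s. With contact_N (N) it stops when the force on the tool has changed by that much, and returns True; else False.
- arm.move_j(angles): joint-space move.
- fingers.gripper_to(opening): finger opening in m; the grip force is fixed at half the most; returns when the fingers have stopped.
- arm.pause(seconds).
- arm.ik(position, orientation): joint angles nearest the present ones, or None.
- observe(): the state.
- get_image(name): name is "scene" or "side" or "wrist"; returns the picture (480x640x3 uint8, red, green, blue); there is no depth.
- camera_params(name): a dict with "fx", "fy", "cx", "cy" (pixels), "origin" and "rotation" of the camera in the world; the wrist camera has in their place "T_tool_cam" (4x4, takes a point from camera to tool coordinates, whose origin is the TCP and whose axes are the flange's). Camera axes: x right, y up, looking along -z (the intrinsics and any distortion apply to the point x, -y, -z); pixel columns grow to the right and rows downward; lengths in m; the calibration is good to about 2 mm. A picture is of the moment at which its call begins: read the wrist's pose just before it. camera_params takes no time and is no camera call.
A pose or a line that the arm cannot do raises arm.IKError and nothing moves.
- job.close_job(): hands the job in; it is judged then, once.
The state is a dict: "time_s": time; "joint_pos": joint angles; "dq": joint speeds; "joint_efforts": joint torques, N m; "tool_pos": TCP position; "tool_rot": TCP orientation; "contact_force": force on the tool from outside, world axes, zero at the start; "moment": the same for the moment, N m; "grip_width": finger opening in m; "grip_force": force on a finger pad.
Only numpy, scipy, OpenCV 4.12 (cv2) and the standard library are available. Lean on these libraries where they do the work, as an engineer would, in place of code of your own. Each camera call takes 0.05 s, during which the arm holds its last target. There are 200 camera calls.

## Working session

There is one attempt and no reset: what is moved stays moved. The work goes in short steps, each a Python script; the robot and the scene stay as the last script left them, time stands still between calls to the robot, and variables do not carry over. Pictures are saved under pics/ and viewed, at most 14 in all, crops included, and the job is handed in when it is done.

```bash
ls; mkdir -p pics
python3 - <<'E'
from plant import *
import cv2
for n in("scene","side"):
    cv2.imwrite(f"pics/{n}0.png",get_image(n)[:,:,::-1])
for n in("scene","side","wrist"): print(n,camera_params(n))
print(observe())
E
```

```text
pics
scene {'fx': 513.6192938655938, 'fy': 513.6192938655938, 'cx': 318.01380559708787, 'cy': 232.7111700857436, 'origin': array([1.02927207, 0.54572763, 0.7268683 ]), 'rotation': array([0.14456481, 0.38763154, 0.85269305, 0.31899431])}
side {'fx': 474.5218972050743, 'fy': 474.5218972050743, 'cx': 311.290961020348, 'cy': 243.05269068955857, 'origin': array([0.39596153, 0.53956587, 0.73731452]), 'rotation': array([-0.05423698,  0.35027799,  0.92727174, -0.1205438 ])}
wrist {'fx': 405.112979072089, 'fy': 405.112979072089, 'cx': 322.4582524930647, 'cy': 248.39042408176851, 'T_tool_cam': array([[ 7.39557310e-04,  9.61909866e-01,  2.73365803e-01,
         6.90004396e-02],
       [ 9.99999695e-01, -6.42444484e-04, -4.44764470e-04,
        -4.91704644e-04],
       [-2.52200980e-04,  2.73366048e-01, -9.61910048e-01,
        -1.17177771e-01],
       [ 0.00000000e+00,  0.00000000e+00,  0.00000000e+00,
         1.00000000e+00]])}
{'time_s': 0.1, 'joint_pos': array([ 1.02362646e+00,  1.31118940e-01,  1.48917550e+00, -2.17909681e-06,
        1.52301880e+00, -8.54189023e-02]), 'dq': array([ 2.03625388e-03, -2.23177291e-03, -1.27428808e-03,  1.07272833e-03,
       -4.09931059e-04, -6.56428800e-05]), 'joint_efforts': array([ 2.06510493e-03, -5.70945096e+01, -5.01942229e+01, -8.22823495e-05,
        8.10000667e-03, -5.76594644e-06]), 'tool_pos': array([0.26705904, 0.53677226, 0.25532661]), 'tool_rot': array([ 2.28829729e-01,  9.73466083e-01, -8.17955308e-04, -2.66556882e-04]), 'contact_force': array([-0.44700361, -0.30848385, -1.10086955]), 'moment': array([-0.03371991,  0.02786106,  0.01032589]), 'grip_force': 0.0, 'grip_width': 0.08566040276537716}
```

View pics/scene0.png

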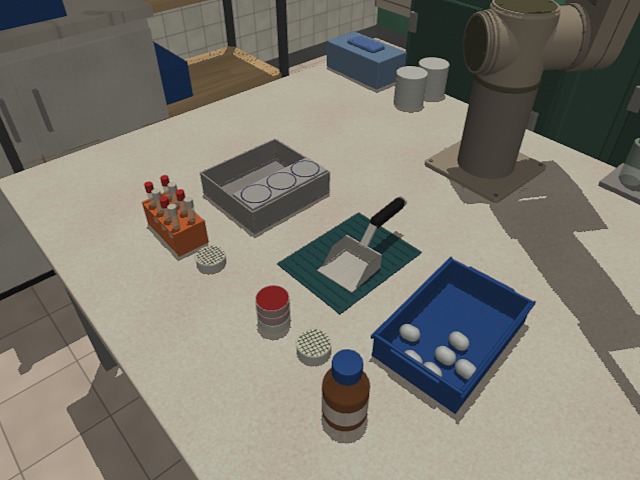

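View pics/side0.png

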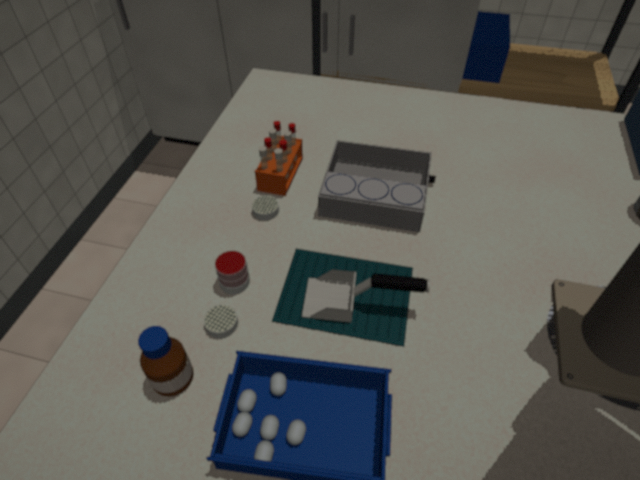

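Scene view: the tub with 6 pieces of ice is at the bottom right, the scoop on its mat is in the middle and the bath is at the back. There are two gridded dishes, at scene (211,259) and (314,346), with the red stack between them at (273,310). I'll get rough positions from these, then refine them with the wrist camera.

```bash
cat > h.py <<'E'
from plant import arm, fingers, observe, get_image, camera_params, job
import numpy as np, cv2
from scipy.spatial.transform import Rotation as R
from scipy.optimize import least_squares
def cam(n, st=None):
    p=camera_params(n)
    if n=="wrist":
        st=st or observe(); T=np.eye(4); T[:3,:3]=R.from_quat(st["tool_rot"]).as_matrix(); T[:3,3]=st["tool_pos"]
        M=T@p["T_tool_cam"]; r,o=M[:3,:3],M[:3,3]
    else: r=p["rotation"]; r=R.from_quat(r).as_matrix() if np.size(r)==4 else np.array(r); o=p["origin"]
    return (p["fx"],p["fy"],p["cx"],p["cy"],r,np.array(o))
def ray(c,uv,z):
    fx,fy,cx,cy,r,o=c; d=r@np.array([(uv[0]-cx)/fx,-(uv[1]-cy)/fy,-1]); return o+d*(z-o[2])/d[2]
def proj(c,P):
    fx,fy,cx,cy,r,o=c; q=(np.atleast_2d(P)-o)@r; return np.c_[cx+fx*q[:,0]/-q[:,2],cy+fy*q[:,1]/q[:,2]]
def fit(obs,x0):
    """obs: list of (cam, local points Nx3, pixels Nx2) -> x,y,yaw"""
    def f(v):
        c,s=np.cos(v[2]),np.sin(v[2]); Rz=np.array([[c,-s,0],[s,c,0],[0,0,1]])
        return np.concatenate([(proj(k,np.array(L)@Rz.T+[v[0],v[1],0])-px).ravel() for k,L,px in obs])
    r=least_squares(f,x0,loss="soft_l1"); return r.x,np.abs(r.fun).max()
def down(yaw):  # tool down; scoop-style frame: tool x along yaw, tool y closes across
    return (R.from_euler("z",yaw)*R.from_matrix([[1,0,0],[0,-1,0],[0,0,-1]])).as_quat()
def snap(name):
    st=observe(); im=get_image("wrist"); cv2.imwrite(f"pics/{name}.png",im[:,:,::-1])
    np.savez(f"pics/{name}.npz",p=st["tool_pos"],r=st["tool_rot"]); return im,cam("wrist",st)
def snapcam(name):
    d=np.load(f"pics/{name}.npz"); return cam("wrist",dict(tool_pos=d["p"],tool_rot=d["r"]))
E
python3 - <<'E'
from h import *
s,c=cam("side"),cam("scene")
for n,z,a,b in [("dishA",.02,(265,206),(211,253)),("dishB",.02,(221,319),(314,340)),("stack",.061,(231,259),(272,296)),("bottlecap",.13,(155,337),(347,357)),("grip~",.075,(400,283),(390,211)),("blade",.006,(328,296),(350,265)),("bath rim far-left",.06,(320,193),(257,208)),("bath spotmid",.066,(373,188),(282,181)),("tub near L rim",.056,(385,470),(534,303)),("tub rim nearR",.056,(391,368),(452,262)),("tub farR",.056,(238,355),(373,336))]:
    print(n,ray(s,a,z)[:2].round(3),ray(c,b,z)[:2].round(3))
for yaw in (0,.2): print(down(yaw))
print(R.from_quat(observe()["tool_rot"]).as_matrix().round(2))
E
```

```text
dishA [ 0.699 -0.149] [ 0.701 -0.16 ]
dishB [0.681 0.143] [0.684 0.138]
stack [0.697 0.04 ] [0.698 0.043]
bottlecap [0.72  0.257] [0.722 0.253]
grip~ [0.387 0.027] [0.386 0.027]
blade [0.512 0.038] [0.504 0.038]
bath rim far-left [ 0.582 -0.176] [ 0.573 -0.174]
bath spotmid [ 0.477 -0.212] [ 0.479 -0.209]
tub near L rim [0.362 0.329] [0.366 0.347]
tub rim nearR [0.377 0.179] [0.392 0.192]
tub farR [0.615 0.219] [0.625 0.215]
[1. 0. 0. 0.]
[0.99500417 0.09983342 0.         0.        ]
[[-0.9   0.45 -0.  ]
 [ 0.45  0.9  -0.  ]
 [ 0.   -0.   -1.  ]]
```

Run:
```python
from h import *
for n,p in (("w1",[.52,.24,.33]),("w2",[.52,-.1,.36])):
    arm.move_to(p,down(0).tolist()); snap(n)
print(observe()["time_s"],observe()["joint_pos"])
```

```text
3.2333 [-2.84724321e-01 -8.00121248e-02  1.51556218e+00  4.10353594e-04
  1.70638185e+00  1.28452946e+00]
```

View pics/w1.png

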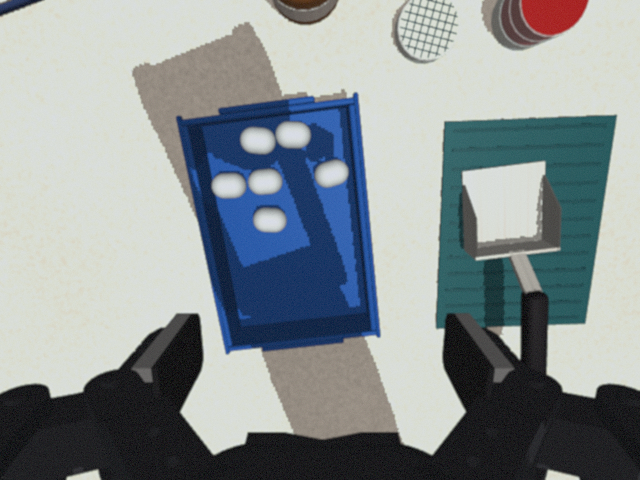

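View pics/w2.png

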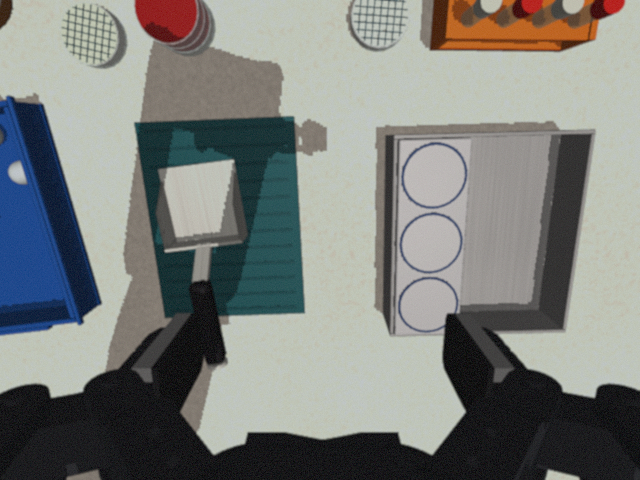

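w1: tub rim corners at (180,118), (356,95), (379,336) and (228,353), with six pieces of ice at the far end. w2: rings at (434,175), (431,243) and (428,305); scoop lip corners at (158,170) and (234,160). Next I fit the poses.

Run:
```python
from h import *
a,b=snapcam("w1"),snapcam("w2")
tl=[[.121,.081,.056],[.121,-.081,.056],[-.121,-.081,.056],[-.121,.081,.056]]
t=fit([(a,tl,[[180,118],[356,95],[379,336],[228,353]])],[.5,.27,0]); print("tub",t)
v=t[0]; c,s=np.cos(v[2]),np.sin(v[2])
for p in [(258,140),(293,135),(331,174),(265,181),(229,185),(270,219)]:
    d=ray(a,p,.02)[:2]-v[:2]; print(" ice",(np.array([c*d[0]+s*d[1],-s*d[0]+c*d[1]])*1000).round())
ml=[[.12,.09,.003],[.12,-.09,.003],[-.12,-.09,.003],[-.12,.09,.003]]
print("mat",fit([(a,ml,[(445,122),(616,115),(586,323),(436,328)]),(b,ml,[(135,124),(294,117),(304,312),(165,317)])],[.5,.03,0]))
sl=[[.045,.044,.0055],[.045,-.044,.0055],[-.045,.044,.039],[-.045,-.044,.039]]
print("scoop",fit([(a,sl,[(463,170),(545,161),(475,258),(560,248)]),(b,sl,[(158,170),(234,160),(165,250),(246,241)])],[.5,.03,0]))
bl=[[.07,.06,.066],[0,.06,.066],[-.07,.06,.066],[.111,-.1,.06],[-.111,-.1,.06]]
print("bath",fit([(b,bl,[(434,175),(431,243),(428,305),(594,130),(565,331)])],[.5,-.27,0]))
print("dish",ray(a,(428,27),.02),ray(b,(92,33),.02),ray(b,(379,17),.02))
```

```text
tub (array([0.49216421, 0.27536525, 0.12391644]), np.float64(1.2229672884797083))
 ice [94. 19.]
 ice [ 94. -17.]
 ice [ 51. -51.]
 ice [52. 18.]
 ice [52. 56.]
 ice [11. 19.]
mat (array([0.48530497, 0.01733893, 0.04070311]), np.float64(1.865531353068718))
scoop (array([0.51248422, 0.03983425, 0.12317903]), np.float64(4.217717179994793))
bath (array([ 0.48099272, -0.27284254,  0.0280715 ]), np.float64(2.2549201042804725))
dish [0.68668336 0.14010712 0.02      ] [0.68800233 0.13579742 0.02      ] [ 0.70312748 -0.15624183  0.02      ]
```

```bash
cat >> h.py <<'E'
TUB=(.4922,.2754,.1239); MAT=(.4853,.0173,.0407); BATH=(.4810,-.2728,.0281)
G=np.array([-.105,0,.080])
def loc(f,x,y):
    c,s=np.cos(f[2]),np.sin(f[2]); return np.array([f[0]+c*x-s*y,f[1]+s*x+c*y])
def tool(f,x,y,z,pitch=0,pivot=(0,0,0),dyaw=0):
    """tool pose so that the scoop's point `pivot` is at f-frame x,y and world z, lip up by pitch deg"""
    Rs=R.from_euler("z",f[2]+dyaw)*R.from_euler("y",-np.radians(pitch))
    p=np.r_[loc(f,x,y),z]+Rs.apply(G-np.array(pivot))
    return p.tolist(),(Rs*R.from_matrix(np.diag([1,-1,-1.]))).as_quat().tolist()
def go(*a,vel=.2,contact=None,**k):
    p,q=tool(*a,**k); return arm.movel(p,q,vel=vel,contact_N=contact)
LIP=(.045,0,0); BACK=(-.045,0,0)
def dump(y=-.036,x=.01):
    go(BATH,x,y,.16,pitch=20,pivot=LIP,vel=.3)
    go(BATH,x,y,.055,pitch=4,pivot=LIP,vel=.12)
    for p in (-8,-18,-30,-42): go(BATH,x,y,.055,pitch=p,pivot=LIP,vel=.12)
    arm.pause(.5)
    go(BATH,x,y,.20,pitch=-10,pivot=LIP,vel=.25)
def scoop_pass(y,x0=-.06,x1=.067,contact=15,dyaw=0):
    go(TUB,x0,y,.16,pitch=0,vel=.3,dyaw=dyaw)
    go(TUB,x0+.045,y,.03,pitch=-3,pivot=LIP,vel=.15,dyaw=dyaw)
    c0=go(TUB,x0+.045,y,.0,pitch=-3,pivot=LIP,vel=.02,contact=3,dyaw=dyaw)
    zf=observe()["tool_pos"][2]; p,_=tool(TUB,x0+.045,y,0,pitch=-3,pivot=LIP,dyaw=dyaw); zl=zf-p[2]
    print("floor contact",c0,"lip z",round(zl,4))
    zl+=.0005
    c=go(TUB,x1+.045,y,zl,pitch=-3,pivot=LIP,vel=.08,contact=contact,dyaw=dyaw)
    st=observe(); q,_=tool(TUB,0,y,zl,pitch=-3,pivot=(0,0,0),dyaw=dyaw)
    d=np.array(st["tool_pos"][:2])-q[:2]; xs=float(d@[np.cos(TUB[2]),np.sin(TUB[2])]); print("stopped",c,"origin x",round(xs,4),st["contact_force"].round(1))
    xb=xs-.045
    for p in (6,14,22): go(TUB,xb,y,zl+.003,pitch=p,pivot=BACK,vel=.06,dyaw=dyaw)
    go(TUB,xb,y,.16,pitch=22,pivot=BACK,vel=.15,dyaw=dyaw)
E
python3 - <<'E'
from h import *
T=[tool(TUB,-.06,.03,.16),tool(TUB,-.06,.03,.006,-3),tool(TUB,.067,.03,.006,22),tool(TUB,.067,-.03,.16,22),tool(BATH,.01,-.036,.16,20,LIP),tool(BATH,.01,-.036,.055,4,LIP),tool(BATH,.01,-.036,.055,-42,LIP)]
for t in T:
    j=arm.ik(*t); print(np.round(t[0],3),None if j is None else np.round(j,2))
S=(.5125,.0398,.123)
g=[*loc(S,-.105,0),.003+.080]; q=down(S[2]).tolist()
arm.move_to([g[0],g[1],.2],q); arm.movel(g,q,vel=.12)
fingers.gripper_to(.0)
arm.pause(.3); st=observe(); print(st["grip_width"],st["grip_force"])
arm.movel([g[0],g[1],.2],q,vel=.12)
st=observe(); print(st["grip_width"],st["contact_force"],st["moment"],st["time_s"])
cv2.imwrite("pics/sc1.png",get_image("scene")[:,:,::-1])
snap("w3")
E
python3 -c "
import cv2,numpy as np
a=cv2.imread('pics/sc1.png')[100:400,200:600];b=cv2.imread('pics/w3.png');cv2.imwrite('pics/m1.png',np.hstack([a,cv2.resize(b,(400,300))]))"
```

```text
[0.325 0.285 0.24 ] [ 0.6  -0.33  1.95 -0.    1.52  2.05]
[0.329 0.285 0.091] [ 0.58 -0.13  2.06  0.02  1.26  2.02]
[0.429 0.298 0.041] [ 0.63 -0.11  2.2  -0.27  0.73  2.25]
[0.436 0.238 0.195] [ 0.49 -0.45  2.17 -0.15  1.07  1.98]
[ 0.324 -0.313  0.184] [-1.13 -0.45  2.18  0.33  1.28  0.34]
[ 0.337 -0.313  0.124] [-0.9  -0.2   2.06  0.06  1.24  0.62]
[ 0.434 -0.31   0.215] [-0.5   0.55  1.21 -0.38  2.01  0.99]
0.020953011628180775 62.93280601501465
0.020917687226792808 [-0.11211956  0.35070787 -2.07763887] [ 0.01546784  0.10387854 -0.02882065] 7.3083
```

View pics/m1.png

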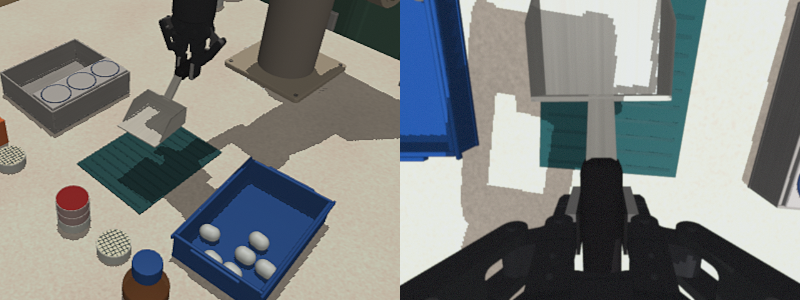

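The scoop is held and level: in the wrist view the blade is square to the fingers, and the ice is still in place. I lift less steeply so the handle end clears the near tub wall.

```bash
python3 - <<'E'
s=open('h.py').read()
a=s.index("    xb=xs-.045")
s=s[:a]+'''    xl=xs+.043
    for p,zb in ((4,.013),(10,.029),(16,.046),(22,.062)):
        go(TUB,xl,y,zb+.09*np.sin(np.radians(p)),pitch=p,pivot=LIP,vel=.06,dyaw=dyaw)
    go(TUB,xl-.02,y,.21,pitch=22,pivot=LIP,vel=.15,dyaw=dyaw)
'''
open('h.py','w').write(s)
E
python3 - <<'E'
from h import *
scoop_pass(.030)
print(observe()["time_s"],observe()["contact_force"])
snap("w4"); cv2.imwrite("pics/sc2.png",get_image("scene")[:,:,::-1])
a=cv2.imread('pics/sc2.png')[100:400,200:600];b=cv2.imread('pics/w4.png');cv2.imwrite('pics/m2.png',np.hstack([a,cv2.resize(b,(400,300))]))
E
```

```text
floor contact True lip z 0.0073
stopped False origin x 0.0667 [-0.3 -0.3 -2.6]
14.4833 [ 0.13088413 -0.09343804 -3.16325124]
```

View pics/m2.png

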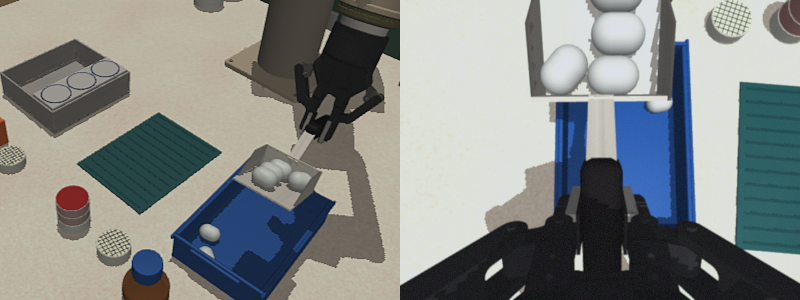

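Four pieces are on the scoop and two remain in the tub, far right. I dump these, then run a pass down the right-hand lane.

Run:
```python
from h import *
dump()
snap("w5")
scoop_pass(-.029)
print(observe()["time_s"],observe()["contact_force"])
snap("w6"); cv2.imwrite("pics/sc3.png",get_image("scene")[:,:,::-1])
a=cv2.imread('pics/sc3.png')[100:400,200:600];b=cv2.imread('pics/w6.png');cv2.imwrite('pics/m3.png',np.hstack([a,cv2.resize(b,(400,300))]))
```

```text
Traceback (most recent call last):
  File "h.py", line 42, in dump
    go(BATH,x,y,.16,pitch=20,pivot=LIP,vel=.3)
    ~~^^^^^^^^^^^^^^^^^^^^^^^^^^^^^^^^^^^^^^^^
  File "h.py", line 39, in go
    p,q=tool(*a,**k); return arm.movel(p,q,vel=vel,contact_N=contact)
                             ~~~~~~~~~^^^^^^^^^^^^^^^^^^^^^^^^^^^^^^^
plant.IKError: the arm cannot follow that straight line within its joint ranges
```

```bash
python3 - <<'E'
s=open('h.py').read()
s=s.replace('def dump(y=-.036,x=.01):\n','def dump(y=-.036,x=.03):\n    go(MAT,.15,0,.23,pitch=20,pivot=LIP,vel=.25)\n')
s=s.replace("    go(BATH,x,y,.20,pitch=-10,pivot=LIP,vel=.25)\n","    go(BATH,x,y,.20,pitch=-10,pivot=LIP,vel=.25)\n    snap('d%d'%observe()['time_s'])\n    go(MAT,.15,0,.23,pitch=0,pivot=LIP,vel=.25)\n")
open('h.py','w').write(s)
E
python3 - <<'E'
from h import *
dump()
scoop_pass(-.029)
print(observe()["time_s"],observe()["contact_force"])
snap("w6"); cv2.imwrite("pics/sc3.png",get_image("scene")[:,:,::-1])
a=cv2.imread('pics/sc3.png')[100:400,200:600];b=cv2.imread('pics/w6.png');cv2.imwrite('pics/m3.png',np.hstack([a,cv2.resize(b,(400,300))]))
E
```

```text
floor contact True lip z 0.0073
stopped False origin x 0.0668 [-0.6  0.3 -1.1]
29.6333 [-0.23292587  0.58099381 -1.7709127 ]
```

View pics/m3.png

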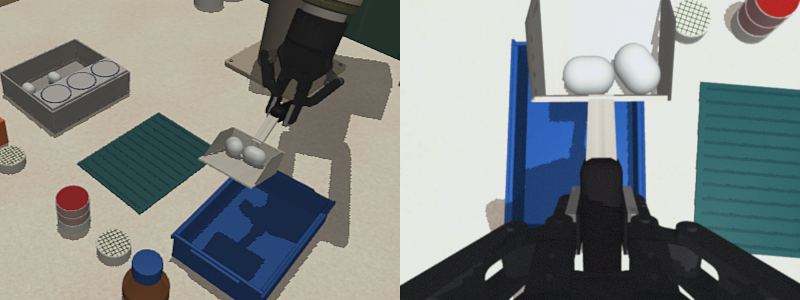

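Both remaining pieces are on the scoop, making 4 + 2 = 6. I dump them and check the bath and tub from above.

Run:
```python
from h import *
dump()
cv2.imwrite("pics/sd4.png",get_image("side")[:,:,::-1]); print(observe()["time_s"])
import glob; d=sorted(glob.glob("pics/d*.png")); print(d)
a=cv2.imread('pics/sd4.png')[100:480,180:480];b=cv2.imread(d[-1]);cv2.imwrite('pics/m4.png',np.hstack([a,cv2.resize(b,(500,380))]))
```

```text
37.5583
['pics/d21.png', 'pics/d35.png']
```

View pics/m4.png

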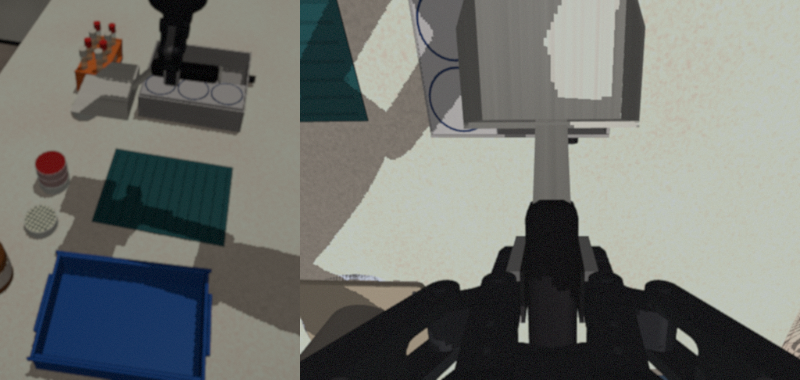

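The tub is empty. I lay the scoop down centred on the mat and look at the bath from above.

Run:
```python
from h import *
go(MAT,0,0,.06,vel=.2)
print(go(MAT,0,0,-.002,vel=.02,contact=2.5), observe()["tool_pos"][2]-.080)
fingers.gripper_to(.06); arm.pause(.2)
p=observe()["tool_pos"]; arm.movel([p[0],p[1],.25],vel=.15)
arm.move_to([.52,-.15,.36],down(0).tolist()); snap("w7"); print(observe()["time_s"])
```

```text
True 0.0031586067628357334
44.1167
```

View pics/w7.png

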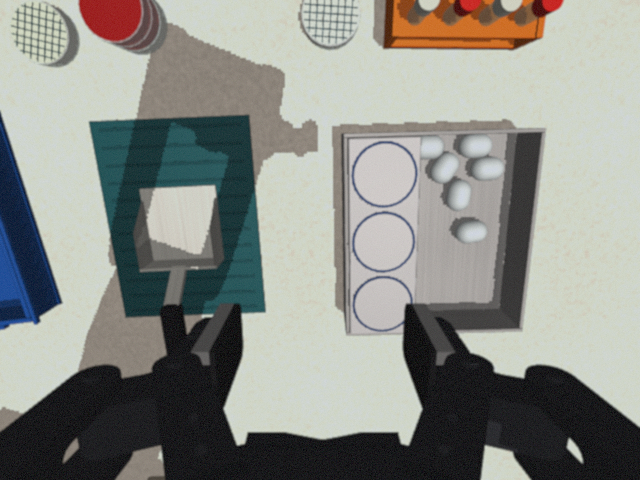

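All six pieces are in the bath's open part, and the scoop is flat near the mat's centre. Next are the dishes, at (330,15) and (40,33); I check the rack clearance first.

Run:
```python
from h import *
c=snapcam("w7")
print("B",ray(c,(40,33),.02),"A",ray(c,(331,14),.02),"rack bottom",ray(c,(387,47),0),"top",ray(c,(390,38),.06))
q=down(np.pi/2).tolist(); print(q)
for p in ([.703,-.156,.027],[.687,.138,.027],[*loc(BATH,.07,.06),.093],[*loc(BATH,-.07,.06),.093]): print(np.round(p,3),arm.ik(p,q))
arm.move_to([.70,-.15,.25],q); fingers.gripper_to(.085); snap("w8")
```

```text
B [0.6865664  0.13794873 0.02      ] A [ 0.70406603 -0.1579178   0.02      ] rack bottom [ 0.67765096 -0.21841997  0.        ] top [ 0.67402755 -0.21222006  0.06      ]
[0.7071067811865476, 0.7071067811865475, 0.0, 0.0]
[ 0.703 -0.156  0.027] [-2.89528908e-01  6.37515486e-01  1.28383287e+00 -4.44089210e-16
  1.22024430e+00 -2.89528908e-01]
[0.687 0.138 0.027] [ 1.25102649e-01  5.90140919e-01  1.35151025e+00 -4.44089210e-16
  1.19994149e+00  1.25102649e-01]
[ 0.549 -0.211  0.093] [-4.53658631e-01  2.34520641e-01  1.67961205e+00 -4.44089210e-16
  1.22745997e+00 -4.53658631e-01]
[ 0.409 -0.215  0.093] [-5.94213502e-01 -9.99162227e-02  2.03063057e+00 -4.44089210e-16
  1.21087831e+00 -5.94213502e-01]
```

View pics/w8.png

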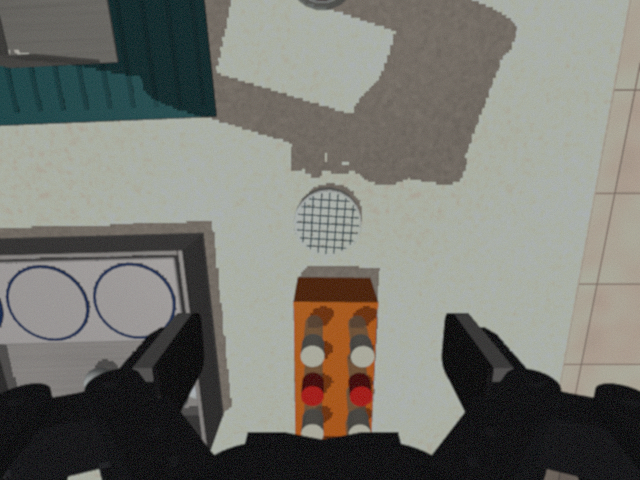

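Dish A is at (329,221), clear of the rack when gripped along world x. Now I pick and place both.

```bash
cat > pp.py <<'E'
from h import *
q=down(np.pi/2).tolist()
def pick(d):
    arm.move_to([d[0],d[1],.16],q); fingers.gripper_to(.085)
    print("touch",arm.movel([d[0],d[1],.027],q,vel=.1,contact_N=6),observe()["tool_pos"][2])
    fingers.gripper_to(0); arm.pause(.2); st=observe(); print("width",st["grip_width"],st["grip_force"])
    arm.movel([d[0],d[1],.2],q,vel=.15); print("held",observe()["grip_width"]); return st["tool_pos"][2]
def place(s,z,off=(0,0)):
    p=loc(BATH,s,.06)+off
    arm.movel([*p,.2],q,vel=.25)
    arm.movel([*p,z+.066+.008],q,vel=.12)
    print("down",arm.movel([*p,z+.066-.003],q,vel=.02,contact_N=2.5),observe()["tool_pos"][2]-z-.066)
    fingers.gripper_to(.085); arm.pause(.2); arm.movel([*p,.22],q,vel=.12)
E
python3 - <<'E'
from pp import *
A=ray(snapcam("w8"),(329,221),.02)[:2]; print(A)
z=pick([A[0],A[1]+.003]); place(.07,z,(0,.003))
arm.move_to([.687,.138,.2],q)
z=pick([.687,.138]); place(-.07,z)
arm.move_to([.52,-.15,.36],down(0).tolist()); snap("w9"); print(observe()["time_s"])
E
```

```text
[ 0.70605702 -0.1551178 ]
touch False 0.028127272053067597
width 0.05775329857937457 64.56304907798767
held 0.05762407027639191
down True -0.00012188517921817021
touch False 0.02807678552187926
width 0.05802185244642793 64.56476211547852
held 0.05760414102931275
down True -6.643019983837428e-05
65.9583
```

View pics/w9.png

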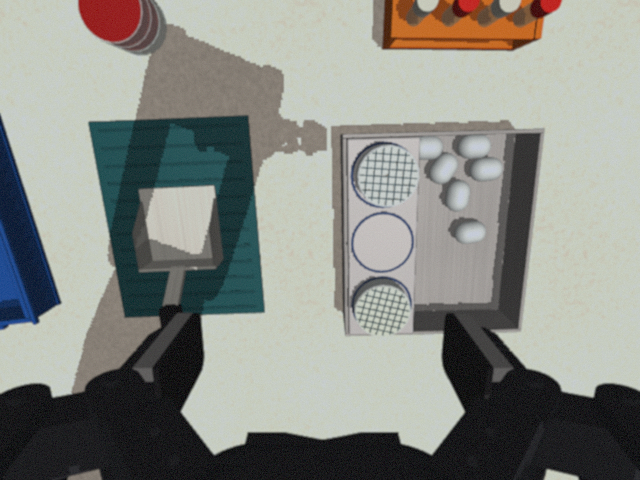

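Both dishes are on rings, the scoop is on the mat and all six pieces are in the bath. I check the offsets numerically before handing in.

Run:
```python
from h import *
c=snapcam("w9")
for s,px in ((.07,(387,174)),(-.07,(382,307))):
    print((ray(c,px,.086)[:2]-loc(BATH,s,.06)).round(4))
sl=[[.045,.044,.0055],[.045,-.044,.0055],[-.045,.044,.039],[-.045,-.044,.039]]
print(fit([(c,sl,[(140,188),(215,185),(136,270),(221,265)])],[.485,.017,0]))
print(ray(c,(383,241),.066)[:2]-loc(BATH,0,.06))
```

```text
[ 0.0027 -0.0012]
[0.0055 0.0019]
(array([0.4858789 , 0.0149083 , 0.05178357]), np.float64(4.589224967881506))
[ 0.00147434 -0.0012597 ]
```

Both dishes are within 6 mm of their rings and the scoop is within 3 mm of the mat's centre.

```bash
python3 -c "
from plant import *
arm.pause(.5); print(job.close_job())"
```

```text
the job is handed in; nothing more can be done
None
```

The job is handed in, with no verdict returned: the last wrist-camera picture showed all 6 pieces of ice in the bath, both gridded dishes within 6 mm of a ring's centre, and the scoop flat near the centre of its mat.

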